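# Cap a bottle for the autoclave and hold the cap vented

### The arm

A 7-joint arm with a two-finger parallel gripper is mounted at the origin on a cart in front of the work surface, level with it; the furniture and walls round the work are solid. World frame = base frame: x ahead of the robot, y to its left, z up, the work surface at z = 0. Lengths are in m, angles in rad, forces in N, time in s.
With the tool pointing down it reaches from about 0.4 to 0.75 m from the base axis. Payload 19.5 kg.
Tool frame: the origin (TCP) lies midway between the tips of the shut fingers; the grasp point (between the pads) lies 19 mm behind it; z points along the fingers, y is the line along which they close (so a half turn about z gives the same grasp; the last joint's range is limited). The gripper opens to 85 mm and grips with 20 to 120 N. Pads are 22 mm wide; open, the fingers measure 114 mm over their backs; the gripper's body (76 mm by 85 mm) begins 54 mm behind the grasp point. The pads swing forward as they close: fully open they stand 13 mm farther back than shut.
Start: joints at [-1.161, 0.707, -0.028, 1.485, 0.022, 0.951, -0.075], TCP at [0.251, 0.517, 0.231] pointing down, gripper open.
Joint ranges: [-2.71, 2.71], [-0.32, 2.16], [-1.57, 1.52], [0, 2.45], [-1.46, 4.6], [0, 2.02], [-2.83, 2.83]. Speed limits (rad/s): [1.89, 1.89, 2.57, 2.57, 3.01, 3.01, 3.01].

### API

Orientations are given as a rotation vector (axis times angle).
In Python, from cell import env gives the robot as it stands. The module is installed in compiled form; this text tells all that it offers.
- The arm moves only by the tool play_rows, never from a script. Its argument "targets" is a list that holds one entry, the list of rows, each a list of 7 numbers: the shift along the tool's x, y, z in m, then the turn, a rotation vector about the tool's x, y, z in degrees, then the finger opening in m, from 0 to 0.0854. A call has 1 to 20 rows; each row shifts and turns the commanded pose from where the row before left it, along the tool's axes as they then stand; what a row does not reach is not made up. A row lasts 1/8 s, in which the tool goes at most 62.5 mm and 10.7 degrees, less where a joint would pass 70% of its speed; a pose out of reach is approached as far as the arm can. A call with a gripper value outside its range is refused whole. The fingers move at their own pace and stop on an object; "squeeze" is the grip in N (left out, the last holds). Time passes only in rows, so rows that do not move let the fingers close. It gives the time, the measured TCP pose, the force, the opening and the grip force at its end, in the units of the state.
- env.observe(): the state, without advancing time (a new reading comes with each control period).
- env.snapshot(name): name is "side" or "top" or "wrist"; returns a dict with "img" (420x560x3 uint8, blue, green, red), "intrinsics" (3x3 intrinsics, pixels), "R" (3x3) and "t" (3): a world point X has camera coordinates R X + t; the wrist camera has in their place "hand_eye" (4x4, takes a point from camera to tool coordinates, whose origin is the TCP and whose axes are the flange's). Camera axes: x right, y down, z forward; pixel columns grow to the right and rows downward; lengths in m; the calibration is good to about 2 mm. A picture is of the moment at which its call begins: read the wrist's pose just before it. There is no depth.
- env.finish_job(): hands the job in; it is judged then, once.
The state is a dict: "time": time; "joint_positions": joint angles; "qd": joint speeds; "joint_torque": joint torques, N m; "tcp_pos": TCP position; "tool_rot": TCP orientation; "wrist_force": force on the tool from outside, world axes, zero at the start; "moment": the same for the moment, N m; "opening": finger opening in m; "finger_force": force on a finger pad.
Only numpy, scipy, OpenCV 4.12 (cv2) and the standard library are available. Lean on these libraries where they do the work, as an engineer would, in place of code of your own. Each camera call takes 0.05 s, during which the arm holds its last target. There are 200 camera calls.

### The job

This square bottle goes into the autoclave next. Take the blue screw cap out of the white tray and screw it onto the bottle in the bench nest, clockwise, until it bottoms out tight; then back it off a quarter turn so that the bottle can vent. Finish while still gripping the cap at that setting, and keep holding it, so that I can put a strip of tape across it. Leave the red cap and the other things where they are.

Things in the scene. Friction and masses are not known exactly. Their poses are not given: they have to be found in the camera images.
- cap: the blue ribbed screw cap, 52 mm across (53 mm over its ribs), 28 mm high, about 60 g. It starts in the tray, open side down, at any yaw. Origin: centre of its lower edge, z up through the closed top. x runs along the white bar moulded across the top. Bore 47.2 mm, 24 mm deep
- cap_lugs (a point): point on the cap's axis at the height of its thread lugs, 12 mm above the cap's origin, axes as the cap's. Two short lugs half a turn apart, so yaw and yaw + pi are the same to the thread. They clear the neck by 1.2 mm all round: set the cap on centred to about 1 mm
- bottle: a whitish square plastic bottle, 65 mm square, clamped in a grey bench nest with a 104 mm square foot; fixed, it cannot turn or slide. Origin: centre of the underside of the foot, z up. x is square to a side; two small blue ribs on the shoulder lie on its +x and -x. Neck 36 mm across, 44.8 mm over the thread; a 44 mm bead 94 to 96 mm above the origin; shoulder at 93 mm
- bottle_mouth (a point): centre of the rim, on the neck's axis, 124 mm above the bottle's origin, axes as the bottle's. Right-handed thread, two starts, 12 mm a turn (1.9 mm per rad), axial play 0.7 mm, self-locking: a cap let go stays. Set on without turning, the cap rests 6 to 13 mm above home. Set on with its x 1.5 rad anticlockwise of the bottle's x (or pi more) it needs about 4.7 rad clockwise
- bottle_home (a point): where the cap's origin lies when it is home: on the neck's axis, 24 mm below the rim, 100 mm above the bottle's origin; axes as the bottle's. There its inside top meets the rim and the torque climbs to 0.5 N m and more within 0.3 rad, as the white bar comes into line with the blue ribs (x axes parallel within 0.3 rad, either way round)
- tray: white open tray, 240 mm (its x) by 170 mm (its y), walls 4 mm thick and 36 mm high, floor 4 mm thick, fixed to the bench. Origin: centre of its underside. The blue and the red cap stand near its x = -52 mm and x = +52 mm, either way round. Behind tray and bottle, from about x = 0.62 m on, stands a tall dark instrument: turn the wrist nearer the robot
- small_cap: the red screw cap, too small for this bottle: 34 mm across, 20 mm high; origin at the centre of its lower edge. To be left in the tray
- tape_roll: roll of brown tape, 96 mm across, 48 mm high, lying flat; origin under its centre; leave alone
- timer: white bench timer, 58 x 62 x 20 mm; origin under its centre; leave alone
- jar_blue: jar with a blue lid, 66 mm across, 89 mm high; origin under its centre; leave alone
- sample_0: small white bottle, 41 mm across, 74 mm high; origin under its centre; leave alone
- sample_1: small white bottle, 41 mm across, 74 mm high; origin under its centre; leave alone
- marker: red and white marker pen lying flat, 135 mm long, 16 mm high; origin under its centre; leave alone
There are look-alikes about, which are no part of the job. What is meant by the small_cap is not turquoise, and is the larger of those in its own colour.

How it is judged:
By the outcome, as a careful person would: the job done as asked, in the order asked, and still so for the second after the job is handed in, while the arm keeps its last pose, push and grip.
It also fails if it takes over 72 s, if anything falls off the work surface, if the arm or the gripper's body presses on something with over 40 N, if the wrist force passes 120 N, or if a joint passes its speed limit or range.

## Working session

There is one attempt and no reset: what is moved stays moved. The work goes in short steps, Python scripts to look and compute and a tool call to move; the robot and the scene stay as the last step left them, time stands still between calls to the robot, and variables do not carry over. Pictures are saved under pics/ and viewed, at most 10 in all, crops included, and the job is handed in when it is done.

Besides the shell and the picture viewer there is one more tool, called in YAML: its name, and indented under it one key for each argument. play_rows: Moves the arm, as the interface text tells. Its arguments: {"type":"object","properties":{"targets":{"type":"array","items":{"type":"array","items":{"type":"array","items":{"type":"number"}}}},"squeeze":{"type":"number"}},"required":["targets"]}

```bash
mkdir -p pics
cat > h.py <<'E'
import numpy as np, cv2
from scipy.spatial.transform import Rotation as Rn
from cell import env
def ray(s,px,z):
    K=np.array(s["intrinsics"]);R=np.array(s["R"]);t=np.array(s["t"]).ravel()
    d=R.T@np.linalg.inv(K)@np.array([px[0],px[1],1.]);c=-R.T@t
    return c+d*(z-c[2])/d[2]
def proj(s,X):
    p=np.array(s["intrinsics"])@(np.array(s["R"])@np.array(X)+np.array(s["t"]).ravel());return p[:2]/p[2]
def wrist():
    o=env.observe();s=dict(env.snapshot("wrist"));T=np.eye(4);T[:3,:3]=Rn.from_rotvec(o["tool_rot"]).as_matrix();T[:3,3]=o["tcp_pos"]
    M=np.linalg.inv(T@np.array(s["hand_eye"]));s["R"]=M[:3,:3];s["t"]=M[:3,3];return s
E
python3 - <<'E'
from h import *
o=env.observe();print({k:np.round(v,3) for k,v in o.items()})
print(Rn.from_rotvec(o["tool_rot"]).as_matrix().round(3))
for n in("top","side"):
    s=env.snapshot(n);cv2.imwrite(f"pics/{n}0.png",s["img"]);print(n,(-np.array(s["R"]).T@np.array(s["t"]).ravel()).round(3))
E
```

```text
{'time': np.float64(0.0), 'joint_positions': array([-1.161,  0.707, -0.028,  1.485,  0.022,  0.951, -0.076]), 'qd': array([-0.002, -0.001,  0.001,  0.001, -0.001, -0.002,  0.   ]), 'joint_torque': array([-1.0000e-03, -8.8321e+01,  1.2340e+00, -2.3615e+01,  1.7000e-02,
        7.0000e-03,  0.0000e+00]), 'tcp_pos': array([0.251, 0.517, 0.231]), 'tool_rot': array([-7.040e-01, -3.062e+00,  2.000e-03]), 'wrist_force': array([ 0.353, -0.378,  0.065]), 'moment': array([-0.051,  0.026, -0.001]), 'finger_force': np.float64(0.0), 'opening': np.float64(0.085)}
[[-0.9    0.437 -0.   ]
 [ 0.437  0.9   -0.001]
 [-0.    -0.001 -1.   ]]
top [ 0.337 -0.04   1.299]
side [0.197 0.306 0.968]
```

View pics/top0.png

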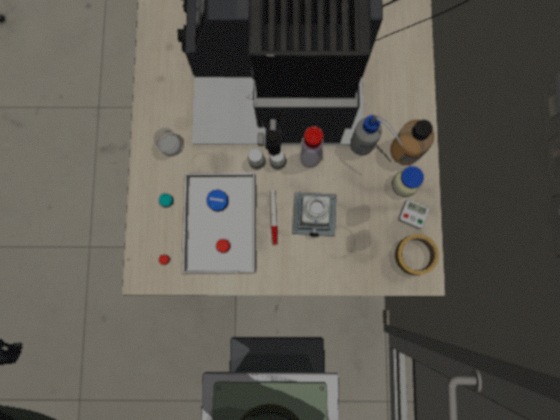

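View pics/side0.png

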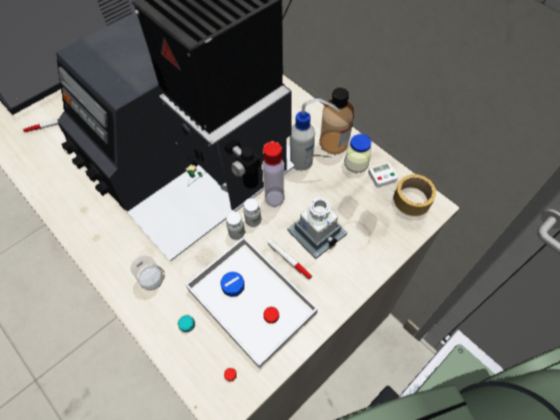

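The top view shows the blue cap with its white bar at (217,200) in the tray, with the red cap at (223,246). The bottle is at (316,209). Things that could be taken for the cap:
- Blue jar lid at (411,177)
- Blue squeeze-bottle top at (372,123)
- Turquoise cap at (166,200)
- Small loose red cap at (164,259)
- Red cap in the tray at (223,246)

I choose the one in the tray with the white bar.

```bash
cat > m.py <<'E'
from h import *
def blue(img):
    h=cv2.cvtColor(img,cv2.COLOR_BGR2HSV);return cv2.inRange(h,(105,130,60),(128,255,255))
def cap_blob(s,near,rad):
    m=blue(s["img"]);k=np.zeros_like(m);cv2.circle(k,tuple(int(v) for v in near),rad,255,-1);m&=k
    c=max(cv2.findContours(m,0,2)[0],key=cv2.contourArea);return cv2.convexHull(c)
def bar(s,hull):
    k=np.zeros(s["img"].shape[:2],np.uint8);cv2.drawContours(k,[hull],-1,255,-1);k=cv2.erode(k,np.ones((3,3)))
    h=cv2.cvtColor(s["img"],cv2.COLOR_BGR2HSV);w=cv2.inRange(h,(0,0,110),(179,125,255))&k
    c=max(cv2.findContours(w,0,2)[0],key=cv2.contourArea)
    m=np.zeros_like(k);cv2.drawContours(m,[c],-1,255,-1);ys,xs=np.nonzero(m);return np.c_[xs,ys].astype(float)
E
python3 - <<'E'
from m import *
out=[]
for n,near in(("top",(217,200)),("side",(232,282))):
    s=env.snapshot(n);h=cap_blob(s,near,18);b=bar(s,h)
    P=np.array([ray(s,p,.032)[:2] for p in b]);c=P.mean(0);u,sv,v=np.linalg.svd(P-c);
    print(n,"bar centre",c.round(4),"yaw",np.degrees(np.arctan2(v[0,1],v[0,0])).round(1),"len",np.ptp((P-c)@v[0]).round(4),np.ptp((P-c)@v[1]).round(4),len(b))
    H=np.array([ray(s,p[0],.032)[:2] for p in h]);print(" hull",cv2.minEnclosingCircle(H.astype(np.float32)))
# bottle rim & tray in top
s=env.snapshot("top")
for p,z in(((316,209),.124),((314,214),0),((223,246),.024)):print(ray(s,p,z).round(4))
for p in((187,176),(256,177),(255,272),(185,272)):print("tray",ray(s,p,.036).round(3))
i=s["img"][165:245,185:345];cv2.imwrite("pics/crop0.png",cv2.resize(i,None,fx=5,fy=5,interpolation=cv2.INTER_CUBIC))
E
```

```text
top bar centre [0.5595 0.1341] yaw -100.4 len 0.0324 0.0079 44
 hull ((0.5573287010192871, 0.13196945190429688), 0.025498241186141968)
side bar centre [0.5608 0.132 ] yaw 80.4 len 0.0332 0.0069 45
 hull ((0.5559688806533813, 0.13496245443820953), 0.028261380270123482)
[ 0.5216 -0.1021  0.124 ]
[ 0.5286 -0.1036  0.    ]
[0.4469 0.1158 0.024 ]
tray [0.615 0.206 0.036]
tray [0.613 0.038 0.036]
tray [0.385 0.038 0.036]
tray [0.384 0.202 0.036]
```

View pics/crop0.png

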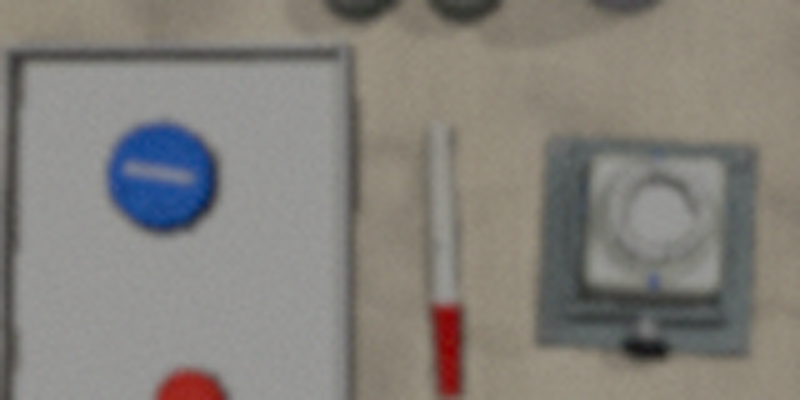

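The crop shows the blue ribbed cap at crop (162,178) with its white bar close to crosswise. The bottle ribs are at crop (660,155) and (654,280), so the bottle's x is about −3° from world x. Next I move to hover over the cap, with the wrist wound back to leave room for the screwing turn.

play_rows:
  targets:
    - [[-0.0278, -0.0132, 0, 0, 0, 0, 0.085], [-0.0278, -0.0132, 0, 0, 0, 0, 0.085], [-0.0278, -0.0132, 0, 0, 0, 0, 0.085], [-0.0278, -0.0132, 0, 0, 0, 0, 0.085], [-0.0278, -0.0132, 0, 0, 0, 0, 0.085], [-0.0278, -0.0132, 0, 0, 0, 0, 0.085], [-0.0278, -0.0132, 0, 0, 0, 0, 0.085], [-0.0278, -0.0132, 0, 0, 0, 0, 0.085], [-0.0278, -0.0132, 0, 0, 0, 0, 0.085], [-0.0278, -0.0132, 0, 0, 0, 0, 0.085], [-0.0278, -0.0132, 0, 0, 0, 0, 0.085], [-0.0278, -0.0132, 0, 0, 0, 0, 0.085], [-0.0278, -0.0132, 0, 0, 0, 0, 0.085], [-0.0278, -0.0132, 0, 0, 0, 0, 0.085], [-0.0278, -0.0132, 0, 0, 0, 0, 0.085], [-0.0278, -0.0132, 0, 0, 0, 0, 0.085]]

```text
time: 2.25
tcp_pos: [0.5595, 0.1322, 0.2312]
tool_rot: [-0.704, -3.062, 0.0]
wrist_force: [0.1, 0.1, 0.4]
opening: 0.0851
finger_force: 0.0
```

play_rows:
  targets:
    - [[0, 0, 0.005, 0, 0, -8, 0.085], [0, 0, 0.005, 0, 0, -8, 0.085], [0, 0, 0.005, 0, 0, -8, 0.085], [0, 0, 0.005, 0, 0, -8, 0.085], [0, 0, 0.005, 0, 0, -8, 0.085], [0, 0, 0.005, 0, 0, -8, 0.085], [0, 0, 0.005, 0, 0, -8, 0.085], [0, 0, 0.005, 0, 0, -9, 0.085], [0, 0, 0, 0, 0, 0, 0.085]]

```text
time: 3.38
tcp_pos: [0.5589, 0.1328, 0.1909]
tool_rot: [1.05, -2.96, -0.0]
wrist_force: [-0.6, -0.3, -0.2]
opening: 0.0849
finger_force: 0.0
```

Run:
```python
from m import *
o=env.observe();print(o["time"],o["tcp_pos"].round(4),o["joint_positions"].round(3));M=Rn.from_rotvec(o["tool_rot"]).as_matrix();print(M.round(3))
s=wrist();print(np.array(s["hand_eye"]).round(3));cv2.imwrite("pics/w1.png",s["img"])
print(proj(s,[.559,.133,.032]))
```

```text
3.375 [0.5589 0.1328 0.1909] [-0.076  0.778 -0.427  1.534  0.376  0.912  1.626]
[[-0.777 -0.63  -0.001]
 [-0.63   0.777 -0.   ]
 [ 0.001  0.001 -1.   ]]
[[-0.001 -0.966 -0.259  0.066]
 [ 1.    -0.001 -0.001 -0.   ]
 [ 0.    -0.259  0.966 -0.144]
 [ 0.     0.     0.     1.   ]]
[275.91919799 190.10704803]
```

View pics/w1.png

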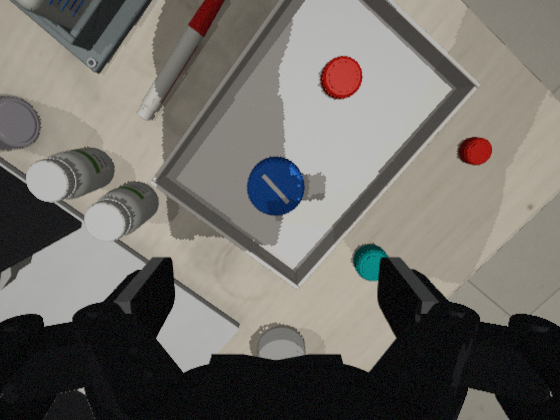

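The wrist view shows the blue cap at (276,186) with its white bar, inside the tray. The red cap is at (341,77), and the white sample bottles at (60,178) and (115,212) are clear of the fingers. Now I'll get a precise measurement of the cap.

Run:
```python
from m import *
o=env.observe();M=Rn.from_rotvec(o["tool_rot"]).as_matrix()
s=wrist();h=cap_blob(s,(276,186),45);b=bar(s,h)
P=np.array([ray(s,p,.032)[:2] for p in b]);c=P.mean(0);v=np.linalg.svd(P-c)[2]
H=np.array([ray(s,p[0],.032)[:2] for p in h]);cc=cv2.minEnclosingCircle(H.astype(np.float32))
H2=np.array([ray(s,p[0],.018)[:2] for p in h]);print("hull at mid height",cv2.minEnclosingCircle(H2.astype(np.float32)))
print("bar",c.round(4),np.degrees(np.arctan2(v[0,1],v[0,0])).round(1),np.ptp((P-c)@v[0]).round(4),"hull",cc)
d=np.r_[c,0]-np.r_[o["tcp_pos"][:2],0];print("tool shift",(M.T@d).round(4))
for p in((477,85),(297,284),(158,182)):print("tray corner",ray(s,p,.036).round(3))
```

```text
hull at mid height ((0.558883786201477, 0.13181303441524506), 0.02786925993859768)
bar [0.558  0.1286] 81.1 0.0284 hull ((0.5566311478614807, 0.13003316521644592), 0.02664235793054104)
tool shift [ 0.0034 -0.0027  0.    ]
tray corner [0.385 0.206 0.036]
tray corner [0.618 0.206 0.036]
tray corner [0.618 0.046 0.036]
```

play_rows:
  targets:
    - [[0.0033, -0.0016, 0, 0, 0, 0, 0.07], [0, 0, 0, 0, 0, -5.5, 0.07], [0, 0, 0, 0, 0, -5.5, 0.07], [0, 0, 0.025, 0, 0, 0, 0.07], [0, 0, 0.025, 0, 0, 0, 0.07], [0, 0, 0.025, 0, 0, 0, 0.07], [0, 0, 0.025, 0, 0, 0, 0.07], [0, 0, 0.025, 0, 0, 0, 0.07], [0, 0, 0.025, 0, 0, 0, 0.07], [0, 0, 0.017, 0, 0, 0, 0.07], [0, 0, 0.017, 0, 0, 0, 0.07], [0, 0, 0, 0, 0, 0, 0.07], [0, 0, 0, 0, 0, 0, 0.07]]

```text
time: 5.1
tcp_pos: [0.5577, 0.1298, 0.0079]
tool_rot: [-1.33, 2.845, -0.0]
wrist_force: [-0.1, -0.2, -0.6]
opening: 0.0703
finger_force: 0.0
```

play_rows:
  targets:
    - [[0, 0, 0, 0, 0, 0, 0.04], [0, 0, 0, 0, 0, 0, 0.04], [0, 0, 0, 0, 0, 0, 0.04], [0, 0, 0, 0, 0, 0, 0.04], [0, 0, 0, 0, 0, 0, 0.04], [0, 0, 0, 0, 0, 0, 0.04]]
  squeeze: 60

```text
time: 5.85
tcp_pos: [0.5578, 0.1298, 0.0083]
tool_rot: [-1.33, 2.845, -0.001]
wrist_force: [-3.5, -0.5, 11.7]
opening: 0.0504
finger_force: 60.7
```

play_rows:
  targets:
    - [[0, 0, -0.005, 0, 0, 0, 0.04], [0, 0, -0.015, 0, 0, 0, 0.04], [0, 0, -0.02, 0, 0, 0, 0.04], [0, 0, -0.02, 0, 0, 0, 0.04], [0, 0, -0.02, 0, 0, 0, 0.04], [0, 0, -0.02, 0, 0, 0, 0.04], [0, 0, -0.02, 0, 0, 0, 0.04], [0, 0, -0.02, 0, 0, 0, 0.04], [0, 0, -0.02, 0, 0, 0, 0.04], [0, 0, -0.02, 0, 0, 0, 0.04], [0, 0, -0.02, 0, 0, 0, 0.04], [0, 0, 0, 0, 0, 0, 0.04]]

```text
time: 7.35
tcp_pos: [0.5577, 0.1299, 0.2091]
tool_rot: [-1.329, 2.844, -0.001]
wrist_force: [-1.0, 0.1, -0.7]
opening: 0.0504
finger_force: 62.4
```

Run:
```python
from m import *
o=env.observe();print(o["time"],o["tcp_pos"].round(4),o["joint_positions"].round(3));M=Rn.from_rotvec(o["tool_rot"]).as_matrix();print(M.round(3),o["opening"])
s=wrist();cv2.imwrite("pics/w2.png",s["img"])
print(proj(s,o["tcp_pos"]+[0,0,.024]),proj(s,[.522,-.102,.124]))
```

```text
7.35 [0.5577 0.1299 0.2091] [-0.038  0.761 -0.496  1.52   0.411  0.963  1.791]
[[-0.641 -0.767  0.002]
 [-0.767  0.641  0.001]
 [-0.002 -0.001 -1.   ]] 0.05039432052762078
[275.91806712 290.17431322] [  52.68946155 -142.65288022]
```

View pics/w2.png

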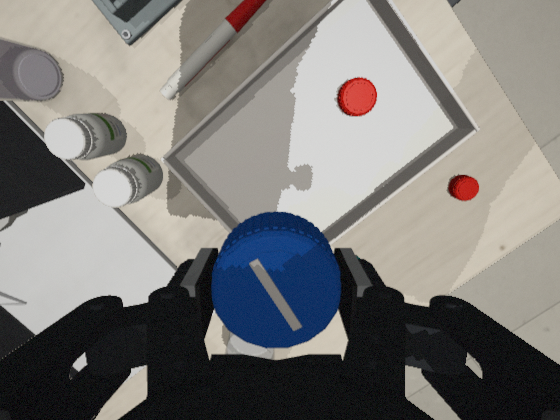

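The cap is held upright between the pads, with its bar centre near (275,295) against a prediction of (276,290). The red cap stays in the tray at (357,97). Next I move so that the wrist camera sees the bottle from its left side.

play_rows:
  targets:
    - [[0.0222, -0.0139, 0, 0, 0, 0, 0.04], [0.0222, -0.0139, 0, 0, 0, 0, 0.04], [0.0222, -0.0139, 0, 0, 0, 0, 0.04], [0.0222, -0.0139, 0, 0, 0, 0, 0.04], [0.0222, -0.0139, 0, 0, 0, 0, 0.04], [0, 0, 0, 0, 0, -7.5, 0.04], [0, 0, 0, 0, 0, -7.5, 0.04], [0, 0, 0, 0, 0, -7.5, 0.04], [0, 0, 0, 0, 0, -7.5, 0.04], [0, 0, 0, 0, 0, 0, 0.04]]

```text
time: 8.65
tcp_pos: [0.5392, -0.0001, 0.2068]
tool_rot: [2.021, -2.405, -0.001]
wrist_force: [0.5, -0.3, -0.3]
opening: 0.0506
finger_force: 62.5
```

Run:
```python
from m import *
o=env.observe();print(o["time"],o["tcp_pos"].round(4),o["joint_positions"].round(3));M=Rn.from_rotvec(o["tool_rot"]).as_matrix();print(M.round(3),o["opening"])
s=wrist();cv2.imwrite("pics/w3.png",s["img"])
for z in (.124,.094,0):print(proj(s,[.522,-.102,z]))
b=bar(s,cap_blob(s,(276,290),75));P=np.array([ray(s,p,o["tcp_pos"][2]+.0237) for p in b]);L=(P-o["tcp_pos"])@M
c=L.mean(0);v=np.linalg.svd(P[:,:2]-P[:,:2].mean(0))[2][0];print("bar in tool",c.round(4),"world yaw",np.degrees(np.arctan2(v[1],v[0])),len(b))
```

```text
8.65 [ 5.392e-01 -1.000e-04  2.068e-01] [ 0.286  0.75  -0.669  1.639  0.547  0.949  2.389]
[[-0.172 -0.985 -0.001]
 [-0.985  0.172  0.   ]
 [-0.     0.001 -1.   ]] 0.05058592765309651
[274.30860633  50.98453507]
[274.43640682  58.73447737]
[274.69095816  74.17071165]
bar in tool [-0.002  -0.0004 -0.0237] world yaw 110.40145889330195 875
```

View pics/w3.png

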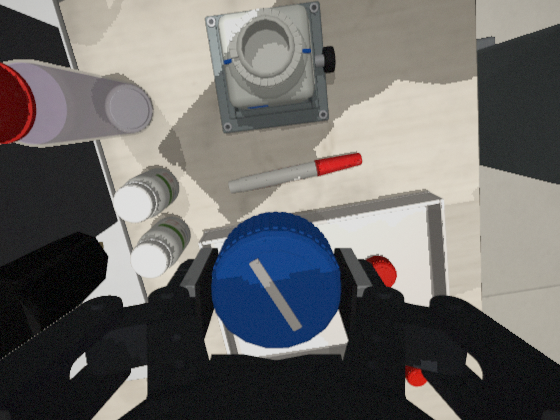

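The wrist picture shows the bottle rim near (266,45), with the two shoulder ribs at about (228,60) and (307,48). I'll measure both.

Run:
```python
from m import *
o=env.observe();s=wrist();img=s["img"]
m=cv2.inRange(cv2.cvtColor(img,cv2.COLOR_BGR2HSV),(100,90,50),(130,255,255));m[115:]=0
n,l,st,ce=cv2.connectedComponentsWithStats(m);print([(ce[i].round(1),st[i,4]) for i in range(1,n) if st[i,4]>8])
pc=proj(s,[.518,-.102,.124]);rp=np.linalg.norm(proj(s,[.536,-.102,.124])-pc);print("pred r",rp)
g=cv2.cvtColor(img,cv2.COLOR_BGR2GRAY)[:140]
c=cv2.HoughCircles(g,cv2.HOUGH_GRADIENT,1.2,3,param1=80,param2=18,minRadius=int(rp*.55),maxRadius=int(rp*1.35))
for x,y,r in c[0][:10]:print("circ",x,y,r,ray(s,(x,y),.124).round(4),"rad_mm",r/rp*18)
cv2.imwrite("pics/w3c.png",cv2.resize(img[0:140,190:350],None,fx=4,fy=4,interpolation=cv2.INTER_CUBIC))
```

```text
[(array([306.1,  50.3]), np.int32(35)), (array([227. ,  61.1]), np.int32(32)), (array([258. , 106.5]), np.int32(38))]
pred r 29.424983261495886
circ 268.2 46.2 33.04 [ 0.5251 -0.1053  0.124 ] rad_mm 20.21139693417308
circ 267.0 60.600002 37.0 [ 0.5273 -0.0974  0.124 ] rad_mm 22.63382765867179
circ 265.80002 53.4 31.720001 [ 0.5272 -0.1015  0.124 ] rad_mm 19.403920026006844
circ 277.80002 63.000004 38.32 [ 0.5209 -0.0948  0.124 ] rad_mm 23.441304566838024
circ 265.80002 48.600002 29.08 [ 0.5267 -0.1042  0.124 ] rad_mm 17.788965042901395
circ 274.2 45.0 38.32 [ 0.5213 -0.1053  0.124 ] rad_mm 23.441304566838024
circ 261.0 45.0 33.04 [ 0.5293 -0.1067  0.124 ] rad_mm 20.21139693417308
circ 253.8 47.4 38.32 [ 0.5338 -0.1061  0.124 ] rad_mm 23.441304566838024
circ 274.2 54.600002 38.32 [ 0.5223 -0.1     0.124 ] rad_mm 23.441304566838024
circ 127.8 106.200005 23.44 [ 0.6194 -0.0864  0.124 ] rad_mm 14.338836011000941
```

View pics/w3c.png

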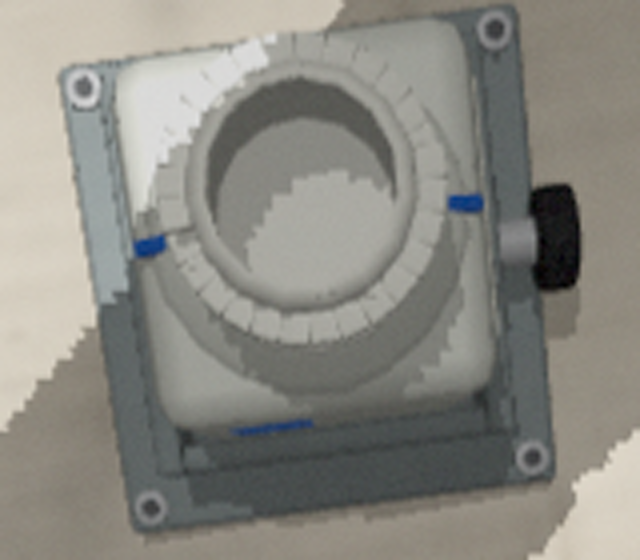

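The crop shows the rim's outer edge spanning x 187–414 and y 66–308, so its centre is at full-frame (265.1,46.8). The ribs are clear on both sides.

Run:
```python
from m import *
o=env.observe();M=Rn.from_rotvec(o["tool_rot"]).as_matrix();s=wrist()
print("rim",ray(s,(265.1,46.8),.124).round(4),"width mm",np.linalg.norm(ray(s,(236.75,46.8),.124)-ray(s,(293.5,46.8),.124)))
a,b=ray(s,(306.1,50.3),.095),ray(s,(227,61.1),.095);print("ribs mid",((a+b)/2).round(4),"yaw",np.degrees(np.arctan2(*(b-a)[1::-1])),np.linalg.norm(b-a))
sc=np.array([[82,86],[493,28],[532,457],[149,507]])/4+[190,0]
for z in(0,.01,.02):
  Q=np.array([ray(s,p,z) for p in sc]);print(z,Q.mean(0).round(4),np.linalg.norm(Q[1]-Q[0]).round(4),np.linalg.norm(Q[2]-Q[1]).round(4),np.degrees(np.arctan2(*(Q[0]-Q[1])[1::-1])).round(1),np.degrees(np.arctan2(*(Q[1]-Q[2])[1::-1])).round(1))
h=cap_blob(s,(276,290),75)
# top edge of cap: lower half of hull is the closed-top rim
p=h[:,0,:];low=p[p[:,1]>290];L=np.array([(ray(s,q,o["tcp_pos"][2]+.0237)-o["tcp_pos"])@M for q in low])
A=np.c_[2*L[:,:2],np.ones(len(L))];x=np.linalg.lstsq(A,(L[:,:2]**2).sum(1),rcond=None)[0];print("cap circle in tool",x[:2].round(4),np.sqrt(x[2]+x[0]**2+x[1]**2).round(4),len(low))
for n,X in(("top",(.5257,-.104)),("side",(.5257,-.104))):
  t=env.snapshot(n);print(n,proj(t,[*X,.124]).round(1))
```

```text
rim [ 0.527  -0.1053  0.124 ] width mm 0.0346433691456728
ribs mid [ 0.5271 -0.1047  0.095 ] yaw -2.924117210961825 0.055289761751901687
0 [ 0.527  -0.1072  0.    ] 0.0958 0.096 -2.9 -92.7
0.01 [ 0.5271 -0.106   0.01  ] 0.093 0.0932 -2.9 -92.7
0.02 [ 0.5271 -0.1048  0.02  ] 0.0903 0.0905 -2.9 -92.7
cap circle in tool [-0.0009  0.0001] 0.0253 21
top [316.8 207.2]
side [320.8 206.3]
```

play_rows:
  targets:
    - [[0.0213, -0.0011, 0, 0, 0, 0, 0.04], [0.0213, -0.0011, 0, 0, 0, 0, 0.04], [0.0213, -0.0011, 0, 0, 0, 0, 0.04], [0.0213, -0.0011, 0, 0, 0, 0, 0.04], [0.0213, -0.001, 0, 0, 0, 0, 0.04], [0, 0, 0, 0, 0, 6.75, 0.04], [0, 0, 0, 0, 0, 6.75, 0.04], [0, 0, 0, 0, 0, 6.75, 0.04], [0, 0, 0, 0, 0, 6.75, 0.04], [0, 0, 0.018, 0, 0, 0, 0.04], [0, 0, 0.018, 0, 0, 0, 0.04], [0, 0, 0.018, 0, 0, 0, 0.04], [0, 0, 0.018, 0, 0, 0, 0.04], [0, 0, 0, 0, 0, 0, 0.04], [0, 0, 0, 0, 0, 0, 0.04]]

```text
time: 10.78
tcp_pos: [0.5269, -0.1058, 0.136]
tool_rot: [-1.404, 2.81, -0.001]
wrist_force: [0.1, 0.3, 0.3]
opening: 0.0504
finger_force: 62.5
```

Run:
```python
from m import *
o=env.observe();print(o["time"],o["tcp_pos"].round(4),o["joint_positions"].round(3),o["wrist_force"].round(2),o["moment"].round(2));M=Rn.from_rotvec(o["tool_rot"]).as_matrix();print(M.round(4))
C=np.r_[.527,-.105,o["tcp_pos"][2]-.0043+.012]
print("tool shift to bottle",(M.T@(np.r_[.527,-.105,.1]-o["tcp_pos"])).round(4))
w=wrist();b=bar(w,cap_blob(w,(276,290),75));P=np.array([ray(w,p,o["tcp_pos"][2]+.0237) for p in b]);v=np.linalg.svd(P[:,:2]-P[:,:2].mean(0))[2][0]
print("bar world",P.mean(0).round(4),np.degrees(np.arctan2(v[1],v[0])))
t=env.snapshot("side");i=cv2.resize(t["img"][150:290,240:420],None,fx=4,fy=4,interpolation=cv2.INTER_CUBIC);cv2.imwrite("pics/s4.png",i)
```

```text
10.775 [ 0.5269 -0.1058  0.136 ] [ 0.395  0.82  -0.489  1.73   0.542  0.729  2.123] [0.08 0.25 0.28] [-0.03 -0.01 -0.04]
[[-6.006e-01 -7.996e-01  6.000e-04]
 [-7.996e-01  6.006e-01 -2.000e-04]
 [-2.000e-04 -6.000e-04 -1.000e+00]]
tool shift to bottle [-0.0007  0.0004  0.036 ]
bar world [ 0.5285 -0.1043  0.1597] 83.47280845687403
```

View pics/s4.png

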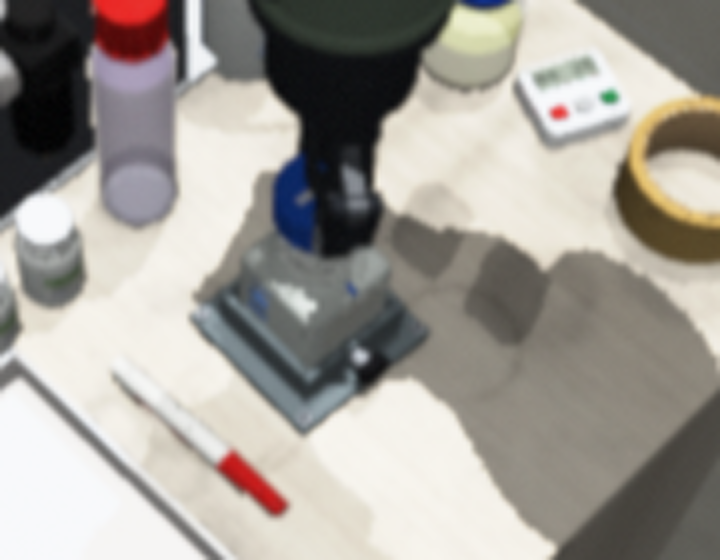

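The side view shows the cap in the gripper directly over the neck at crop (300,210), with nothing else touched. Now I lower it gently.

play_rows:
  targets:
    - [[0.0004, 0.0006, 0.003, 0, 0, 0, 0.04], [0, 0, 0.003, 0, 0, 0, 0.04], [0, 0, 0.003, 0, 0, 0, 0.04], [0, 0, 0.002, 0, 0, 0, 0.04], [0, 0, 0.002, 0, 0, 0, 0.04], [0, 0, 0.002, 0, 0, 0, 0.04], [0, 0, 0.002, 0, 0, 0, 0.04], [0, 0, 0, 0, 0, 0, 0.04]]

```text
time: 11.88
tcp_pos: [0.5258, -0.1058, 0.1182]
tool_rot: [1.404, -2.81, -0.0]
wrist_force: [-0.5, -1.0, -0.4]
opening: 0.0501
finger_force: 62.5
```

play_rows:
  targets:
    - [[0, 0, 0.001, 0, 0, 0, 0.04], [0, 0, 0.001, 0, 0, 0, 0.04], [0, 0, 0.001, 0, 0, 0, 0.04], [0, 0, 0.001, 0, 0, 0, 0.04], [0, 0, 0.001, 0, 0, 0, 0.04], [0, 0, 0, 0, 0, 0, 0.04]]

```text
time: 12.62
tcp_pos: [0.5259, -0.1058, 0.1132]
tool_rot: [1.404, -2.81, 0.0]
wrist_force: [0.0, -0.5, -0.9]
opening: 0.0502
finger_force: 62.5
```

play_rows:
  targets:
    - [[0, 0, 0.001, 0, 0, 0, 0.04], [0, 0, 0.001, 0, 0, 0, 0.04], [0, 0, 0, 0, 0, 0, 0.04]]

```text
time: 13.0
tcp_pos: [0.526, -0.1058, 0.1119]
tool_rot: [-1.404, 2.81, -0.001]
wrist_force: [-3.1, -0.8, 12.7]
opening: 0.0504
finger_force: 64.0
```

Contact is at about 8 mm above home, as expected. Next I screw clockwise, following the pitch.

play_rows:
  targets:
    - [[0, 0, 0.0002, 0, 0, 8, 0.04], [0, 0, 0.0002, 0, 0, 8, 0.04], [0, 0, 0.00027, 0, 0, 8, 0.04], [0, 0, 0.00027, 0, 0, 8, 0.04], [0, 0, 0.00027, 0, 0, 8, 0.04], [0, 0, 0.00027, 0, 0, 8, 0.04], [0, 0, 0.00027, 0, 0, 8, 0.04], [0, 0, 0.00027, 0, 0, 8, 0.04], [0, 0, 0.00027, 0, 0, 8, 0.04], [0, 0, 0.00027, 0, 0, 8, 0.04]]
  squeeze: 80

```text
time: 14.25
tcp_pos: [0.526, -0.1056, 0.1093]
tool_rot: [0.737, 3.053, 0.0]
wrist_force: [-3.6, 2.7, 12.1]
opening: 0.0496
finger_force: 81.7
```

```bash
cat > st.py <<'E'
from m import *
o=env.observe();M=Rn.from_rotvec(o["tool_rot"]).as_matrix()
w=wrist();b=bar(w,cap_blob(w,(276,290),75));P=np.array([ray(w,p,o["tcp_pos"][2]+.0237) for p in b]);v=np.linalg.svd(P[:,:2]-P[:,:2].mean(0))[2][0]
print(o["time"],o["tcp_pos"].round(4),"q",o["joint_positions"].round(2),"F",o["wrist_force"].round(1),"M",o["moment"].round(2))
print("tool y yaw",np.degrees(np.arctan2(M[1,1],M[0,1])).round(1),"bar yaw",np.degrees(np.arctan2(v[1],v[0])).round(1),"bar-tool",((P.mean(0)-o["tcp_pos"])@M).round(4))
E
python3 st.py
```

```text
14.25 [ 0.526  -0.1056  0.1093] q [ 0.18  0.83 -0.08  1.76  0.11  0.56  1.13] F [-3.6  2.7 12.1] M [0.49 0.82 0.2 ]
tool y yaw 62.9 bar yaw 3.6 bar-tool [-0.0031 -0.0005 -0.0237]
```

play_rows:
  targets:
    - [[0, 0, 0.0003, 0, 0, 9, 0.04], [0, 0, 0.0003, 0, 0, 9, 0.04], [0, 0, 0.0003, 0, 0, 9, 0.04], [0, 0, 0.0003, 0, 0, 9, 0.04], [0, 0, 0.0003, 0, 0, 9, 0.04], [0, 0, 0.0003, 0, 0, 9, 0.04], [0, 0, 0.0003, 0, 0, 9, 0.04], [0, 0, 0.0003, 0, 0, 9, 0.04], [0, 0, 0.0003, 0, 0, 9, 0.04], [0, 0, 0.0003, 0, 0, 9, 0.04], [0, 0, 0.0003, 0, 0, 9, 0.04], [0, 0, 0.0003, 0, 0, 9, 0.04], [0, 0, 0, 0, 0, 0, 0.04]]

```text
time: 15.92
tcp_pos: [0.5276, -0.1047, 0.1057]
tool_rot: [2.901, 1.203, 0.005]
wrist_force: [7.4, 6.6, 8.2]
opening: 0.0498
finger_force: 81.6
```

```bash
python3 st.py
```

```text
15.925 [ 0.5276 -0.1047  0.1057] q [-0.08  0.88  0.42  1.77 -0.58  0.61 -0.09] F [7.4 6.6 8.2] M [ 1.29 -1.64 -0.17]
tool y yaw -45.0 bar yaw 75.8 bar-tool [-0.0031 -0.0003 -0.0237]
```

play_rows:
  targets:
    - [[0.0012, 0, 0.0003, 0, 0, 9, 0.04], [0, 0.00016, 0.0003, 0, 0, 9, 0.04], [0, 0.00016, 0.0003, 0, 0, 9, 0.04], [0, 0.00016, 0.0003, 0, 0, 9, 0.04], [0, 0.00016, 0.0003, 0, 0, 9, 0.04], [0, 0.00016, 0.0003, 0, 0, 9, 0.04], [0, 0.00016, 0.0003, 0, 0, 9, 0.04], [0, 0, 0, 0, 0, 0, 0.04]]

```text
time: 16.98
tcp_pos: [0.528, -0.1062, 0.1043]
tool_rot: [3.102, -0.492, 0.005]
wrist_force: [1.0, 1.0, 23.9]
opening: 0.0499
finger_force: 84.2
```

```bash
python3 st.py
```

```text
16.975 [ 0.528  -0.1062  0.1043] q [-0.21  0.96  0.72  1.77 -0.9   0.77 -0.9 ] F [ 1.   1.  23.9] M [ 0.23 -0.13 -0.13]
tool y yaw -108.0 bar yaw -167.6 bar-tool [-0.0025 -0.0001 -0.0237]
```

play_rows:
  targets:
    - [[0, 0, 0.0001, 0, 0, 5, 0.04], [0, 0, 0, 0, 0, 5, 0.04], [0, 0, 0, 0, 0, 0, 0.04]]
  squeeze: 110

```text
time: 17.4
tcp_pos: [0.528, -0.1064, 0.1044]
tool_rot: [3.048, -0.759, 0.005]
wrist_force: [-1.1, 1.0, 27.9]
opening: 0.0496
finger_force: 109.7
```

```bash
python3 st.py
```

```text
17.4 [ 0.528  -0.1064  0.1044] q [-0.23  0.98  0.77  1.77 -0.94  0.8  -1.04] F [-1.1  1.  27.9] M [ 0.1   0.2  -0.26]
tool y yaw -118.0 bar yaw -177.5 bar-tool [-0.0025  0.0001 -0.0237]
```

play_rows:
  targets:
    - [[0, 0, 0, 0, 0, 5, 0.04], [0, 0, 0, 0, 0, 0, 0.04], [0, 0, 0, 0, 0, 0, 0.04]]

```text
time: 17.82
tcp_pos: [0.528, -0.1063, 0.1044]
tool_rot: [-3.013, 0.89, -0.005]
wrist_force: [-1.2, 1.0, 26.9]
opening: 0.05
finger_force: 110.3
```

```bash
python3 st.py; python3 -c "
from h import *;print(env.observe()['joint_torque'].round(2))"
```

```text
17.825 [ 0.528  -0.1063  0.1044] q [-0.24  0.99  0.79  1.77 -0.96  0.81 -1.1 ] F [-1.2  1.  26.9] M [ 0.24  0.11 -0.29]
tool y yaw -122.9 bar yaw 177.5 bar-tool [-0.0024  0.     -0.0237]
[  0.2  -75.14  13.95  -9.23   0.27  -0.32   0.28]
```

play_rows:
  targets:
    - [[0, 0, 0, 0, 0, 5, 0.04], [0, 0, 0, 0, 0, 5, 0.04], [0, 0, 0, 0, 0, 0, 0.04], [0, 0, 0, 0, 0, 0, 0.04]]

```text
time: 18.38
tcp_pos: [0.5282, -0.1061, 0.1043]
tool_rot: [-2.923, 1.149, -0.006]
wrist_force: [2.4, 2.3, 25.2]
opening: 0.0494
finger_force: 110.5
```

```bash
python3 st.py; python3 -c "
from h import *;print(env.observe()['joint_torque'].round(2))"
```

```text
18.375 [ 0.5282 -0.1061  0.1043] q [-0.25  1.    0.83  1.77 -0.99  0.84 -1.25] F [ 2.4  2.3 25.2] M [ 0.47 -0.3  -0.57]
tool y yaw -132.9 bar yaw 167.3 bar-tool [-0.0023 -0.     -0.0237]
[  0.79 -75.74  15.31  -8.42   0.93  -0.32   0.53]
```

Torque is climbing (0.57 N m) with no slip. One more small nudge to be sure it is tight.

play_rows:
  targets:
    - [[0, 0, 0, 0, 0, 4, 0.04], [0, 0, 0, 0, 0, 0, 0.04], [0, 0, 0, 0, 0, 0, 0.04]]

```text
time: 18.8
tcp_pos: [0.5283, -0.1061, 0.1043]
tool_rot: [-2.881, 1.25, -0.006]
wrist_force: [3.2, 1.9, 24.7]
opening: 0.0493
finger_force: 110.7
```

```bash
python3 st.py; python3 -c "
from h import *;print(env.observe()['joint_torque'].round(2))"
```

```text
18.8 [ 0.5283 -0.1061  0.1043] q [-0.26  1.01  0.85  1.77 -1.    0.85 -1.31] F [ 3.2  1.9 24.7] M [ 0.45 -0.35 -0.36]
tool y yaw -136.9 bar yaw 163.3 bar-tool [-0.0022 -0.0001 -0.0237]
[  1.   -76.11  15.77  -8.12   0.92  -0.27   0.4 ]
```

Run:
```python
from h import *
for i in range(4):
    o=env.observe();print(o["time"],o["wrist_force"].round(1),o["moment"].round(3),o["joint_torque"][[4,5,6]].round(2),o["tcp_pos"].round(4));env.snapshot("top")
```

```text
18.85 [ 2.   2.6 23.8] [ 0.488 -0.372 -0.426] [ 0.92 -0.27  0.4 ] [ 0.5282 -0.1061  0.1043]
18.9 [ 2.3  2.1 24.6] [ 0.461 -0.405 -0.411] [ 0.92 -0.27  0.4 ] [ 0.5282 -0.1061  0.1043]
18.95 [ 2.4  2.4 24.1] [ 0.491 -0.387 -0.397] [ 0.92 -0.27  0.4 ] [ 0.5282 -0.1061  0.1043]
19.0 [ 2.1  2.4 24.3] [ 0.466 -0.42  -0.396] [ 0.93 -0.27  0.4 ] [ 0.5282 -0.1061  0.1043]
```

play_rows:
  targets:
    - [[0, 0, 0, 0, 0, 4, 0.04], [0, 0, 0, 0, 0, 0, 0.04], [0, 0, 0, 0, 0, 0, 0.04]]
  squeeze: 120

```text
time: 19.42
tcp_pos: [0.5283, -0.106, 0.1043]
tool_rot: [-2.836, 1.349, -0.006]
wrist_force: [3.2, 3.0, 24.9]
opening: 0.0493
finger_force: 120.5
```

```bash
python3 - <<'E'
from h import *
for i in range(3):
    o=env.observe();print(o["time"],o["wrist_force"].round(1),o["moment"].round(3),o["joint_torque"][[4,5,6]].round(2),o["tcp_pos"].round(4));env.snapshot("top")
E
python3 st.py
```

```text
19.425 [ 3.2  3.  24.9] [ 0.595 -0.432 -0.331] [ 0.97 -0.32  0.3 ] [ 0.5283 -0.106   0.1043]
19.475 [ 3.   2.1 24.8] [ 0.496 -0.434 -0.28 ] [ 0.97 -0.32  0.32] [ 0.5283 -0.106   0.1043]
19.525 [ 3.3  3.1 23.8] [ 0.488 -0.44  -0.289] [ 0.97 -0.32  0.33] [ 0.5283 -0.1061  0.1043]
19.575 [ 0.5283 -0.106   0.1043] q [-0.26  1.02  0.87  1.77 -1.02  0.87 -1.36] F [ 2.1  3.1 25.4] M [ 0.52 -0.44 -0.32]
tool y yaw -140.9 bar yaw 159.3 bar-tool [-0.0021 -0.0001 -0.0237]
```

Torque is not holding, so it is not tight yet. I'll relieve the down-push and turn on a little, watching the torque.

play_rows:
  targets:
    - [[0, 0, -0.001, 0, 0, 0, 0.04], [0, 0, 0, 0, 0, 5, 0.04], [0, 0, 0, 0, 0, 0, 0.04]]

```text
time: 20.0
tcp_pos: [0.5283, -0.1059, 0.1044]
tool_rot: [-2.774, 1.473, -0.004]
wrist_force: [8.9, -0.1, 6.2]
opening: 0.0488
finger_force: 127.6
```

```bash
python3 st.py
python3 - <<'E'
from m import *
o=env.observe();print(o["moment"].round(3),o["joint_torque"][[4,5,6]].round(2))
for f in("pics/w2.png","pics/w3.png",None):
    s={"img":cv2.imread(f)} if f else wrist()
    h=cap_blob(s,(276,290),75)[:,0,:];b=bar(s,cap_blob(s,(276,290),75));r=cv2.minAreaRect(b.astype(np.float32))
    print(f,"hull x",h[:,0].min(),h[:,0].max(),"y",h[:,1].min(),h[:,1].max(),"bar",np.round(r[1],1),b.mean(0).round(1))
w=wrist();cv2.imwrite("pics/w5.png",w["img"])
E
```

```text
20.0 [ 0.5283 -0.1059  0.1044] q [-0.27  1.03  0.89  1.77 -1.03  0.88 -1.44] F [ 8.9 -0.1  6.2] M [ 0.08 -1.5  -0.55]
tool y yaw -145.9 bar yaw 154.1 bar-tool [-0.002  -0.0001 -0.0237]
[ 0.005 -1.578 -0.586] [1.96 0.98 0.34]
pics/w2.png hull x 211 340 y 215 347 bar [82.1 10.5] [274.1 293.4]
pics/w3.png hull x 211 340 y 215 347 bar [82.7 11.1] [274.3 293.9]
None hull x 213 339 y 215 347 bar [82.6 11.2] [274.3 293.5]
```

View pics/w5.png

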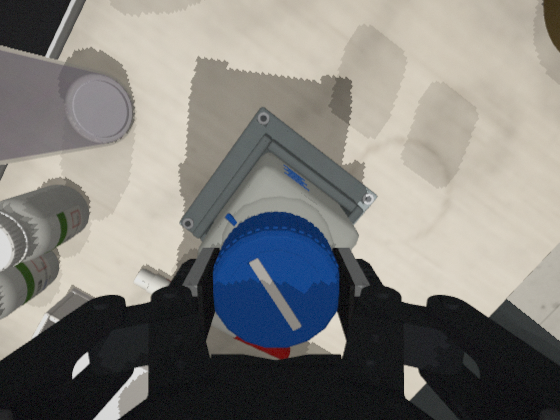

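The wrist view shows the cap sitting low and upright on the neck, with the rib at (230,218) and no axial slip in the grip. I'll keep turning in small steps and sample the torque.

play_rows:
  targets:
    - [[0, 0, 0, 0, 0, 5, 0.04], [0, 0, 0, 0, 0, 0, 0.04]]

```text
time: 20.4
tcp_pos: [0.5285, -0.1058, 0.1044]
tool_rot: [-2.707, 1.592, -0.005]
wrist_force: [9.9, 0.3, 4.3]
opening: 0.0487
finger_force: 127.4
```

play_rows:
  targets:
    - [[0, 0, 0, 0, 0, 5, 0.04]]

```text
time: 20.52
tcp_pos: [0.5285, -0.106, 0.1044]
tool_rot: [-2.637, 1.707, -0.005]
wrist_force: [10.4, -3.6, 1.1]
opening: 0.049
finger_force: 126.7
```

```bash
python3 st.py
python3 - <<'E'
from m import *
for i in range(3):
    o=env.observe();print(o["wrist_force"].round(1),o["moment"].round(3),o["joint_torque"].round(2),o["opening"]);env.snapshot("top")
E
```

```text
20.525 [ 0.5285 -0.106   0.1044] q [-0.29  1.04  0.93  1.77 -1.06  0.91 -1.59] F [10.4 -3.6  1.1] M [-0.65 -2.07  1.65]
tool y yaw -155.8 bar yaw 144.9 bar-tool [-0.0018 -0.0002 -0.0237]
[10.3 -0.6  2.6] [-0.2   -2.041 -0.386] [  1.52 -86.62  19.2   -5.81   2.33   1.38   1.94] 0.049089663423077114
[11.7 -1.2  2.4] [-0.246 -2.089 -0.82 ] [ -0.48 -84.96  20.2   -6.49   2.49   1.8   -0.5 ] 0.048808456098799816
[12.2 -0.1  2.1] [-0.244 -2.1   -0.891] [ -0.46 -85.4   20.05  -6.48   2.65   1.69   0.4 ] 0.048989124583213514
```

Readings taken during motion matter: it was +1.65 N m while turning, against +0.2 N m when running free, so the cap is now tight. I'll back off in small steps, sampling the torque while moving to see where it frees.

play_rows:
  targets:
    - [[0, 0, -0.0001, 0, 0, -5, 0.04]]

```text
time: 20.85
tcp_pos: [0.528, -0.1061, 0.1044]
tool_rot: [-2.709, 1.591, -0.004]
wrist_force: [4.6, -2.6, 4.1]
opening: 0.0493
finger_force: 127.4
```

```bash
cat > q.py <<'E'
from h import *
for i in range(3):
    o=env.observe();M=Rn.from_rotvec(o["tool_rot"]).as_matrix();print(o["time"],o["wrist_force"].round(1),"M",o["moment"].round(2),"yawy",np.degrees(np.arctan2(M[1,1],M[0,1])).round(1))
    if i<2:env.snapshot("top")
E
python3 q.py
```

```text
20.85 [ 4.6 -2.6  4.1] M [-0.33 -0.84 -0.83] yawy -150.9
20.9 [ 5.9 -3.4  0.5] M [-0.55 -1.24  1.11] yawy -150.5
20.95 [ 5.4 -4.   2.6] M [-0.63 -1.1   1.36] yawy -150.7
```

play_rows:
  targets:
    - [[0, 0, -0.0001, 0, 0, -5, 0.04]]

```text
time: 21.08
tcp_pos: [0.5276, -0.1063, 0.1045]
tool_rot: [2.776, -1.471, 0.003]
wrist_force: [2.2, -3.2, 4.8]
opening: 0.049
finger_force: 127.5
```

```bash
python3 q.py
```

```text
21.075 [ 2.2 -3.2  4.8] M [-0.5  -0.23 -0.92] yawy -145.8
21.125 [ 4.5 -4.5  0.1] M [-0.8  -0.82  0.87] yawy -145.5
21.175 [ 3.2 -5.2  3.2] M [-0.79 -0.73  1.15] yawy -145.8
```

play_rows:
  targets:
    - [[0, 0, -0.0001, 0, 0, -5, 0.04]]

```text
time: 21.3
tcp_pos: [0.5273, -0.1065, 0.1045]
tool_rot: [2.835, -1.351, 0.002]
wrist_force: [1.8, -6.4, 2.7]
opening: 0.0493
finger_force: 127.2
```

```bash
python3 q.py; python3 st.py
```

```text
21.3 [ 1.8 -6.4  2.7] M [-1.22 -0.26 -1.  ] yawy -140.9
21.35 [ 3.3 -6.2 -0.5] M [-1.14 -0.63  0.52] yawy -140.6
21.4 [ 2.1 -7.3  1.2] M [-1.08 -0.47  0.72] yawy -140.8
21.4 [ 0.5273 -0.1066  0.1045] q [-0.27  1.02  0.87  1.77 -1.02  0.87 -1.36] F [ 2.1 -7.3  1.2] M [-1.08 -0.47  0.72]
tool y yaw -140.8 bar yaw 159.6 bar-tool [-0.002  -0.     -0.0237]
```

play_rows:
  targets:
    - [[0, 0, -0.0002, 0, 0, -5, 0.04], [0, 0, -0.0002, 0, 0, -5, 0.04], [0, 0, -0.0002, 0, 0, -5, 0.04]]

```text
time: 21.82
tcp_pos: [0.5277, -0.107, 0.1048]
tool_rot: [2.987, -0.967, 0.004]
wrist_force: [7.8, -8.9, -10.8]
opening: 0.049
finger_force: 125.8
```

```bash
python3 q.py
```

```text
21.825 [  7.8  -8.9 -10.8] M [-1.67 -1.65 -0.42] yawy -125.9
21.875 [  8.8  -7.6 -10.8] M [-1.45 -1.66  0.15] yawy -125.6
21.925 [ 8.4 -7.3 -9.7] M [-1.43 -1.62  0.21] yawy -125.8
```

play_rows:
  targets:
    - [[0, 0, -0.0002, 0, 0, -5, 0.04], [0, 0, -0.0002, 0, 0, -5, 0.04], [0, 0, -0.0002, 0, 0, -5, 0.04]]

```text
time: 22.3
tcp_pos: [0.5279, -0.1064, 0.1051]
tool_rot: [3.089, -0.567, 0.003]
wrist_force: [10.4, -5.7, -13.6]
opening: 0.0491
finger_force: 126.4
```

```bash
python3 q.py
```

```text
22.3 [ 10.4  -5.7 -13.6] M [-1.18 -2.01 -0.32] yawy -110.8
22.35 [  9.2  -4.3 -14. ] M [-0.86 -2.04  0.01] yawy -110.5
22.4 [ 10.7  -4.3 -13.6] M [-0.9  -2.07  0.01] yawy -110.8
```

play_rows:
  targets:
    - [[0, 0, -0.0002, 0, 0, -5, 0.04], [0, 0, -0.0002, 0, 0, -5, 0.04], [0, 0, -0.0002, 0, 0, -5, 0.04]]

```text
time: 22.78
tcp_pos: [0.528, -0.1061, 0.1057]
tool_rot: [3.136, -0.159, 0.003]
wrist_force: [11.4, -3.6, -15.7]
opening: 0.0489
finger_force: 126.7
```

```bash
python3 q.py; python3 st.py
```

```text
22.775 [ 11.4  -3.6 -15.7] M [-0.95 -2.39 -0.28] yawy -95.8
22.825 [ 10.8  -2.8 -14.9] M [-0.49 -2.22  0.08] yawy -95.5
22.875 [ 11.6  -1.7 -14. ] M [-0.51 -2.35  0.06] yawy -95.8
22.875 [ 0.528  -0.1058  0.1057] q [-0.19  0.95  0.67  1.77 -0.85  0.74 -0.73] F [ 11.6  -1.7 -14. ] M [-0.51 -2.35  0.06]
tool y yaw -95.8 bar yaw -155.4 bar-tool [-0.0025  0.     -0.0237]
```

Resistance drops to the running level at a bar angle of about −186°, so the seat is at about the rib alignment, as described, and my cap was well past tight. I'll finish the back-off to about a quarter turn.

play_rows:
  targets:
    - [[0.0006, 0, -0.0001, 0, 0, -8, 0.04], [0, -0.00015, -0.0002, 0, 0, -8, 0.04], [0, -0.00015, -0.0002, 0, 0, -8, 0.04], [0, -0.00015, -0.0002, 0, 0, -8, 0.04], [0, -0.00015, -0.0002, 0, 0, -8, 0.04], [0, -0.00015, -0.0002, 0, 0, -8, 0.04], [0, 0, 0, 0, 0, 0, 0.04], [0, 0, 0, 0, 0, 0, 0.04], [0, 0, 0, 0, 0, 0, 0.04]]
  squeeze: 80

```text
time: 24.05
tcp_pos: [0.5276, -0.1046, 0.107]
tool_rot: [-2.933, -1.125, -0.001]
wrist_force: [4.3, 3.6, -2.3]
opening: 0.0489
finger_force: 128.4
```

```bash
python3 st.py
```

```text
24.05 [ 0.5276 -0.1046  0.107 ] q [-0.09  0.89  0.45  1.77 -0.61  0.63 -0.12] F [ 4.3  3.6 -2.3] M [ 0.72 -0.89 -0.01]
tool y yaw -48.0 bar yaw 72.9 bar-tool [-0.003  -0.0002 -0.0237]
```

```bash
python3 -c "
from h import *
print(env.finish_job())"
```

```text
the job is handed in; nothing more can be done
None
```

I screwed the blue cap down tight, backed it off about a quarter turn and handed the job in with the gripper still holding it. It went about 30° past the point where the bar lines up with the ribs before I recognised it was tight, so the back-off is roughly 76° from that line and 108° from the tightest point.

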